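# Pack a thin bamboo tea cup and its infuser

## Robot

A 6-joint arm with a two-finger parallel gripper is mounted at the origin on the work surface. World frame = base frame: x ahead of the robot, y to its left, z up, the work surface at z = 0. Lengths are in m, angles in rad, forces in N, time in s.
With the tool pointing down it reaches from about 0.35 to 0.725 m from the base axis. Payload 4.3 kg.
Tool frame: the origin (TCP) lies at the very end of the fingers, on their centre line; the grasp point (between the pads) lies 19 mm behind it; z points along the fingers, y is the line along which they close (so a half turn about z gives the same grasp; the last joint's range is limited). The gripper opens to 85 mm and grips with 20 to 120 N. Pads are 22 mm wide; open, the fingers measure 114 mm over their backs; the gripper's body (76 mm by 85 mm) begins 54 mm behind the grasp point. The pads swing forward as they close: fully open they stand 13 mm farther back than shut.
Start: joints at [-1.309, 0.377, 0.081, 1.274, 0, 1.46], TCP at [0.209, -0.536, 0.231] pointing down, gripper open.
Joint ranges: [-2.72, 2.72], [-0.84, 1.66], [-1.02, 1.22], [-1.77, 2.12], [-1.37, 1.28], [-3.14, 3.14]. Speed limits (rad/s): [2.57, 2.57, 3.14, 3.14, 3.14, 3.14].

## Interface

Orientations are given as a unit quaternion [w, x, y, z].
In Python, from bench import ctrl gives the robot as it stands.
- The arm moves only by the tool servo_tool, never from a script. Its argument "deltas" is a list of rows, each a list of 6 numbers: the shift along the tool's x, y, z as a fraction of full scale, then the turn, a rotation vector about the tool's x, y, z as a fraction of full scale. A call has 1 to 8 rows; each row is the pose to reach, as a shift and turn from the pose commanded when the call began, along the tool's axes at that moment, turning the shorter way round; what a row does not reach only later rows make up. Full scale, the value 1, is 1 m for a shift and 180 degrees for a turn. A row lasts 1/10 s, in which the tool goes at most 50 mm and 8.59 degrees, less where a joint would pass 70% of its speed; a pose out of reach is approached as far as the arm can. A call with a number of a shift or a turn outside -1 to 1 is refused whole. A call with a gripper value outside its range is refused whole. "claw" is the opening, from 0 (shut) to 1 (fully open), set as the call begins (left out, the last holds). The fingers move at their own pace and stop on an object; the grip force is fixed at half the most. Time passes only in rows, so rows that repeat a pose let the fingers close. It gives the time, the measured TCP pose, the force, the opening and the grip force at its end, in the units of the state.
- ctrl.get_state(): the state, without advancing time (a new reading comes with each control period).
- ctrl.snapshot(name): name is "scene" or "top" or "wrist"; returns a dict with "img" (480x640x3 uint8, blue, green, red), "depth" (480x640 float32, m along the optical axis (not along the pixel's ray), 0 where there is no reading), "fx", "fy", "cx", "cy" (pixels), "eye" and "rotation" of the camera in the world. Camera axes: x right, y down, z forward; pixel columns grow to the right and rows downward; lengths in m; the calibration is good to about 2 mm. A picture is of the moment at which its call begins.
- ctrl.sign_off(): hands the job in; it is judged then, once.
The state is a dict: "time_s": time; "q": joint angles; "qd": joint speeds; "joint_efforts": joint torques, N m; "tool_pos": TCP position; "eef_rot": TCP orientation; "force": force on the tool from outside, world axes, zero at the start; "ft_torque": the same for the moment, N m; "opening": opening from 0.0 (shut) to 1.0 (fully open); "grasp_force": force on a finger pad.
Only numpy, scipy, OpenCV 4.12 (cv2) and the standard library are available. Lean on these libraries where they do the work, as an engineer would, in place of code of your own. Each camera call takes 0.05 s, during which the arm holds its last target. There are 200 camera calls.

## Task

Finish packing this tray of tea cups. Take the loose pale bamboo cup with a light grip (its thin wall cracks if it is squeezed much harder than 30 N), keep it upright, set it down softly on the middle of the cork disc in the empty bay of the blue tray, and let go. Then drop the steel tea infuser into that cup, and leave the two dark finished cups standing where they are.

Things in the scene. Friction and masses are not known exactly. Their poses are not given: they have to be found in the camera images.
- cup: The loose pale bamboo cup, open at the top: 95 mm high, outside diameter 54 mm at the foot widening to 62 mm at the rim, wall 4 mm, inner floor 6 mm above its underside; about 130 g (varies). It starts upright on the table. Origin: centre of its underside; z up along its axis; round, so yaw does not matter.
- cup_in (a point): Centre of the pale cup's inner floor, 6 mm above its underside; the cup's mouth is 89 mm above this point and 54 mm wide inside (about 50 mm at the inner floor).
- infuser: Small steel tea infuser standing on its foot on the table: a ball-like body 33 mm in diameter and 34 mm high (widest 18 mm above its underside), then a thin neck and a red knob 14 mm in diameter from 42 to 52 mm above its underside; 53 mm high in all, about 60 g. Origin: centre of its underside, z up along its axis.
- infuser_center (a point): Centre of the infuser's ball, 18 mm above its underside.
- pad: Cork disc fixed on the floor of the tray's empty bay: 68 mm in diameter, 3 mm thick. Origin: centre of its underside, 5 mm above the table.
- pad_top (a point): Centre of the cork disc's upper face, 8 mm above the table: the cup is to stand here.
- tray: Shallow blue plastic tray, fixed: 125 mm along its x, 345 mm along its y, 30 mm high, walls 5 mm, floor 5 mm thick, divided by two walls into three bays in a row along its y (bay centres about 113 mm apart). One bay holds the cork disc, the other two a dark finished cup each. Origin: centre of its underside.
- done_a: A finished cup of dark smoked bamboo standing in a bay of the tray; same size as the pale cup, with an infuser inside, about 190 g. Origin: centre of its underside.
- done_b: The other dark finished cup, like done_a.

How it is judged:
By the outcome, as a careful person would: the job done as asked, in the order asked, and still so for the second after the job is handed in, with the robot touching nothing.
It also fails if it takes over 54 s, if anything falls off the work surface, if the arm or the gripper's body presses on something with over 40 N, if the wrist force passes 120 N, or if a joint passes its speed limit or range.

## Working session

There is one attempt and no reset: what is moved stays moved. The work goes in short steps, Python scripts to look and compute and a tool call to move; the robot and the scene stay as the last step left them, time stands still between calls to the robot, and variables do not carry over. Pictures are saved under pics/ and viewed, at most 10 in all, crops included, and the job is handed in when it is done.

Besides the shell and the picture viewer there is one more tool, called after ">>>" as name(argument=value, ...) on one line, values as JSON. servo_tool: Moves the arm, as the interface text tells. Its arguments: {"type":"object","properties":{"deltas":{"type":"array","items":{"type":"array","items":{"type":"number","minimum":-1,"maximum":1}}},"claw":{"type":"number"}},"required":["deltas"]}

```bash
ls; mkdir -p pics; python3 - <<'E'
from bench import ctrl
import cv2,numpy as np
s=ctrl.get_state(); print(s)
ims=[]
for n in("scene","top"):
    d=ctrl.snapshot(n); np.savez(f"{n}0.npz",**d); cv2.imwrite(f"pics/{n}0.png",d["img"]); print(n,d["eye"],d["rotation"],d["fx"],d["cx"],d["cy"])
E
```

```text
pics
{'time_s': 0.0, 'q': array([-1.30930662e+00,  3.78042415e-01,  7.95995040e-02,  1.27441138e+00,
        1.14010936e-05,  1.46046709e+00]), 'qd': array([ 1.65384016e-03, -9.11712501e-04, -1.06485941e-03,  8.36680085e-04,
       -2.93539301e-05, -1.43996090e-04]), 'joint_efforts': array([ 7.05094699e-04, -4.63606346e+01,  2.69874913e+01,  2.09232245e-02,
        5.66854612e-05,  9.65838822e-07]), 'tool_pos': array([ 0.20872173, -0.53505703,  0.23036246]), 'eef_rot': array([-1.02647614e-03,  9.82768031e-01,  1.84840305e-01, -7.20125045e-05]), 'force': array([-0.87477838, -0.42894573,  0.18952113]), 'ft_torque': array([-0.03584002,  0.02434132, -0.0504739 ]), 'grasp_force': 0.0, 'opening': 0.9990434958804929}
scene [ 1.05596283 -0.45964522  0.53349587] [-0.42027129  0.81552433  0.35217849 -0.18510112] 498.2967713180542 319.17151187124404 233.3045543460675
top [0.34439795 0.00642159 1.1368176 ] [-0.05788636  0.70948622 -0.69945293  0.06359302] 598.3826858439213 328.5009954805138 239.06941177397854
```

View pics/scene0.png

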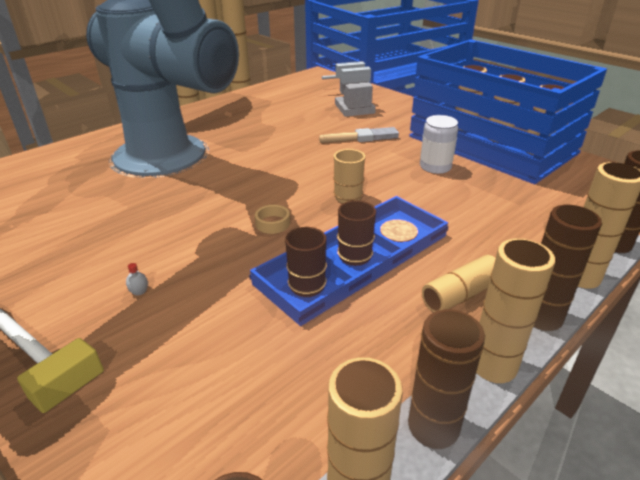

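View pics/top0.png

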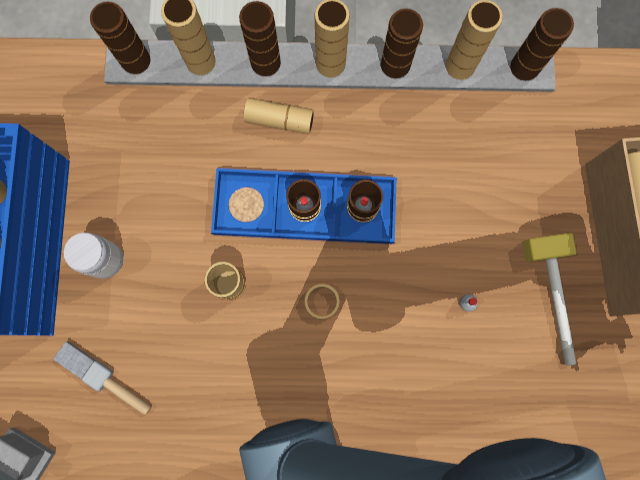

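```bash
cat > h.py <<'E'
import numpy as np,cv2
from scipy.spatial.transform import Rotation as R
def rot(q): q=np.array(q); return R.from_quat(q[[1,2,3,0]]).as_matrix()
def ray(d,u,v):
    r=rot(d["rotation"])@np.array([(u-d["cx"])/d["fx"],(v-d["cy"])/d["fy"],1]); return np.array(d["eye"]),r/np.linalg.norm(r)
def plane(d,u,v,z):
    e,r=ray(d,u,v); return e+r*(z-e[2])/r[2]
def tri(a,pa,b,pb):
    e,r=ray(a,*pa); f,s=ray(b,*pb); t=np.linalg.lstsq(np.c_[r,-s],f-e,rcond=None)[0]
    p,q=e+t[0]*r,f+t[1]*s; return (p+q)/2,np.linalg.norm(p-q)
def cloud(d):
    v,u=np.mgrid[:480,:640]; z=d["depth"]; c=np.stack([(u-d["cx"])/d["fx"]*z,(v-d["cy"])/d["fy"]*z,z],-1)
    p=c@rot(d["rotation"]).T+np.array(d["eye"]); p[z==0]=np.nan; return p
def blob(m,box):
    x0,y0,x1,y1=box; k=np.zeros(m.shape,np.uint8); k[y0:y1,x0:x1]=m[y0:y1,x0:x1]
    c=max(cv2.findContours(k,cv2.RETR_EXTERNAL,cv2.CHAIN_APPROX_NONE)[0],key=cv2.contourArea); return c
def red(d): 
    i=d["img"].astype(int); return ((i[...,2]>110)&(i[...,1]<70)&(i[...,0]<80)).astype(np.uint8)
E
python3 - <<'E'
from h import *
T=dict(np.load("top0.npz"));S=dict(np.load("scene0.npz"))
T["cx"]=float(T["cx"])
# knob
ct=[blob(red(d),b) for d,b in((T,(455,285,485,320)),(S,(120,255,150,275)))]
pc=[cv2.minEnclosingCircle(c) for c in ct];print("knob px",pc,[cv2.contourArea(c) for c in ct]); print(tri(T,pc[0][0],S,pc[1][0]))
# pad: cork = not blue inside bay
def cork(d): i=d["img"].astype(int); return ((i[...,2]>i[...,0]+15)&(i[...,2]>120)).astype(np.uint8)
ct=[blob(cork(d),b) for d,b in((T,(222,182,270,228)),(S,(376,217,421,243)))]
e=[cv2.fitEllipse(c) for c in ct];print("pad",e,tri(T,e[0][0],S,e[1][0]))
# cup rim & tray from depth
for n,d in(("top",T),("scene",S)):
    P=cloud(d); m=np.zeros((480,640),bool)
    b=(195,255,255,310) if n=="top" else (325,140,372,210); m[b[1]:b[3],b[0]:b[2]]=1
    for lo,hi in((.085,.105),(.02,.07)):
        k=m&(P[...,2]>lo)&(P[...,2]<hi); q=P[k]; 
        if len(q)>5: print(n,lo,len(q),cv2.minEnclosingCircle(q[:,:2].astype(np.float32)),np.percentile(q[:,2],[5,50,99]))
    b=(200,255,255,310) if n=="top" else b
    k=(m&(P[...,2]>.086)).astype(np.uint8); c=blob(k,b); print(n,"rim ell",cv2.fitEllipse(c))
P=cloud(T)
for c,b in(("done",(282,172,325,225)),("done2",(343,172,386,225))):
    m=np.zeros((480,640),bool); m[b[1]:b[3],b[0]:b[2]]=1; q=P[m&(P[...,2]>.09)]; print(c,cv2.minEnclosingCircle(q[:,:2].astype(np.float32)),np.nanmedian(q[:,2]))
i=T["img"].astype(int); k=((i[...,0]>i[...,2]+60)).astype(np.uint8); c=blob(k,(205,160,405,250)); r=cv2.minAreaRect(c);print("tray",r,[plane(T,*p,.03).round(3) for p in cv2.boxPoints(r)])
print("ring",plane(T,322,301,.02),"lying cup",plane(T,280,115,.03))
E
```

```text
knob px [((472.70001220703125, 301.0), 3.4482760429382324), ((132.1999969482422, 268.0), 4.386444091796875)] [30.0, 42.5]
(array([ 0.4231689 , -0.26504934,  0.04810001]), np.float64(0.0005005089401394629))
pad [((245.8369903564453, 204.25457763671875), (33.31531524658203, 34.34918212890625), 68.65998077392578), ((398.7221374511719, 230.228515625), (20.370473861694336, 36.03440475463867), 96.69738006591797)] (array([0.60602365, 0.15874458, 0.0074408 ]), np.float64(0.0014492556717155844))
top 0.085 298 ((0.4517209231853485, 0.18385614454746246), 0.03114784136414528) [0.08646441 0.09504599 0.09952231]
top 0.02 318 ((0.45072007179260254, 0.1827525496482849), 0.03085365891456604) [0.02163913 0.04658547 0.06938805]
top rim ell ((222.13661193847656, 279.42913818359375), (34.43123245239258, 34.87763595581055), 62.332359313964844)
scene 0.085 579 ((0.5049623250961304, 0.1169494241476059), 0.11758233606815338) [0.0857848  0.09214205 0.10026171]
scene 0.02 653 ((0.4531477093696594, 0.18370449542999268), 0.03201792389154434) [0.02266882 0.04605535 0.06945847]
scene rim ell ((349.3302001953125, 157.53099060058594), (17.328767776489258, 31.59931755065918), 91.58795166015625)
done ((0.6018391251564026, 0.045500706881284714), 0.03119654208421707) 0.0996072677083073
done2 ((0.6028497815132141, -0.06585992872714996), 0.031157640740275383) 0.09932929179721639
tray ((303.9027404785156, 205.44515991210938), (183.42086791992188, 66.31715393066406), 2.862405776977539) [array([0.543, 0.22 , 0.03 ]), array([0.672, 0.22 , 0.03 ]), array([ 0.659, -0.131,  0.03 ]), array([ 0.531, -0.124,  0.03 ])]
ring [0.42134821 0.00921248 0.02      ] lying cup [0.78036106 0.09643094 0.03      ]
```

```bash
cat >> h.py <<'E'
def d(s,tgt,yawy=None):
    """local shift to tgt and turn; yawy = wanted heading (deg) of tool y, tool down"""
    M=rot(s["eef_rot"]); print("t",round(s["time_s"],2),"pos",s["tool_pos"].round(4),"F",s["force"].round(1),"op",round(s["opening"],3),"grip",round(s["grasp_force"],1))
    print(" shift",(M.T@(np.array(tgt)-s["tool_pos"])).round(4),end=" ")
    a=np.radians(yawy) if yawy is not None else np.arctan2(M[1,1],M[0,1])
    y=np.array([np.cos(a),np.sin(a),0]);z=np.array([0,0,-1.]);W=np.c_[np.cross(y,z),y,z]
    print("turn",(R.from_matrix(M.T@W).as_rotvec()/np.pi).round(4),"y heading",np.degrees(np.arctan2(M[1,1],M[0,1])).round(1),"tilt",(M[:2,2]).round(4))
E
python3 - <<'E'
from h import *
from bench import ctrl
T=dict(np.load("top0.npz"));S=dict(np.load("scene0.npz"))
print("rim",tri(T,(222.14,279.43),S,(349.33,157.53)))
s=ctrl.get_state(); d(s,(.423,-.265,.12),-26)
E
```

```text
rim (array([0.45141567, 0.18416729, 0.09037767]), np.float64(0.0008605626041739999))
t 0.1 pos [ 0.2087 -0.5351  0.2305] F [-0.4 -0.3  0.5] op 1.001 grip 0.0
 shift [ 0.2977 -0.1736  0.1108] turn [-0.0005 -0.0003 -0.2372] y heading -68.7 tilt [-0.0005  0.0018]
```

>>> servo_tool(deltas=[[0.298,-0.174,0.05,0,0,-0.237],[0.298,-0.174,0.05,0,0,-0.237],[0.298,-0.174,0.05,0,0,-0.237],[0.298,-0.174,0.05,0,0,-0.237],[0.298,-0.174,0.05,0,0,-0.237],[0.298,-0.174,0.05,0,0,-0.237],[0.298,-0.174,0.05,0,0,-0.237],[0.298,-0.174,0.05,0,0,-0.237]], claw=0.5)

```text
time_s: 0.9
tool_pos: [0.4251, -0.2601, 0.1799]
eef_rot: [-0.002, 0.846, 0.533, 0.0]
force: [-0.5, -0.2, 0.6]
opening: 0.498
grasp_force: 0.0
```

>>> servo_tool(deltas=[[0,0,0,0,0,0],[0,0,0,0,0,0],[0,0,0,0,0,0]])

```text
time_s: 1.2
tool_pos: [0.4227, -0.2667, 0.1815]
eef_rot: [0.0, 0.849, 0.529, -0.0]
force: [0.8, -0.2, -0.2]
opening: 0.499
grasp_force: 0.0
```

```bash
python3 - <<'E'
from h import *
from bench import ctrl
s=ctrl.get_state(); d(s,(.423,-.265,.12),-26)
W=ctrl.snapshot("wrist"); cv2.imwrite("pics/w1.png",W["img"]); np.savez("w1.npz",**W); print(W["eye"],W["rotation"])
E
```

```text
t 1.2 pos [ 0.4227 -0.2667  0.1815] F [ 0.8 -0.2 -0.2] op 0.499 grip 0.0
 shift [ 0.0017 -0.0005  0.0615] turn [ 0.0001  0.0001 -0.001 ] y heading -26.2 tilt [ 0.0001 -0.0005]
[ 0.46003073 -0.18969176  0.32377622] [ 0.16259666  0.9603772  -0.22328486 -0.03717292]
```

View pics/w1.png

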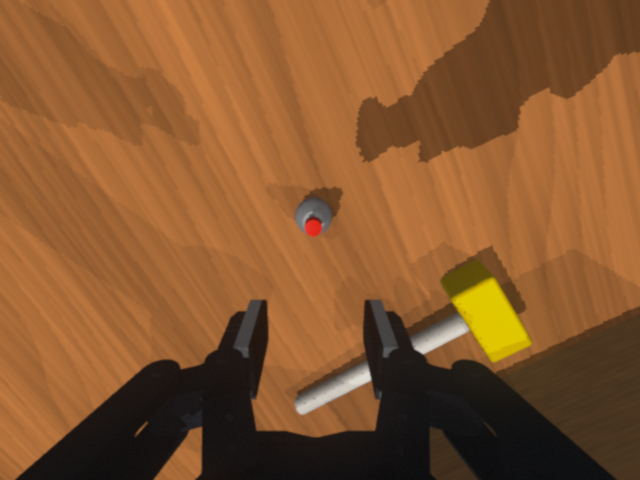

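```bash
python3 - <<'E'
from h import *
from bench import ctrl
W=dict(np.load("w1.npz"));T=dict(np.load("top0.npz"))
c=cv2.minEnclosingCircle(blob(red(W),(290,205,340,245)));print(c,plane(W,*c[0],.049),tri(W,c[0],T,(472.7,301.)))
P=cloud(W); m=P[215:235,300:330]; print("max z near", np.nanmax(m[...,2]))
p=plane(W,*c[0],.049); s=ctrl.get_state(); d(s,(.423,-.2655,.040),-26)
E
```

```text
((312.6161193847656, 226.8741912841797), 8.84766674041748) [ 0.42163479 -0.26374611  0.049     ] (array([ 0.42264351, -0.26234958,  0.05601914]), np.float64(0.000960446366987928))
max z near 0.0550567746367886
t 1.25 pos [ 0.4227 -0.2667  0.1815] F [1.  0.  0.7] op 0.499 grip 0.0
 shift [ 0.0013 -0.0003  0.1415] turn [ 0.0001  0.0001 -0.001 ] y heading -26.2 tilt [ 0.0002 -0.0005]
```

>>> servo_tool(deltas=[[0.002,-0.001,0.05,0,0,0],[0.002,-0.001,0.09,0,0,0],[0.002,-0.001,0.12,0,0,0],[0.002,-0.001,0.144,0,0,0],[0.002,-0.001,0.144,0,0,0],[0.002,-0.001,0.144,0,0,0]], claw=0.4)

```text
time_s: 1.85
tool_pos: [0.4228, -0.2638, 0.0376]
eef_rot: [-0.0, 0.849, 0.529, -0.0]
force: [-0.6, 0.5, 0.7]
opening: 0.398
grasp_force: 0.0
```

>>> servo_tool(deltas=[[0,0,0,0,0,0],[0,0,0,0,0,0],[0,0,0,0,0,0]], claw=0.19)

```text
time_s: 2.15
tool_pos: [0.4241, -0.2639, 0.0385]
eef_rot: [0.001, 0.848, 0.53, 0.0]
force: [1.9, 0.1, -0.4]
opening: 0.191
grasp_force: 0.1
```

>>> servo_tool(deltas=[[0,0,0,0,0,0],[0,0,0,0,0,0]], claw=0.17)

```text
time_s: 2.35
tool_pos: [0.4235, -0.2632, 0.0377]
eef_rot: [0.0, 0.848, 0.53, 0.0]
force: [-0.0, 0.2, 0.5]
opening: 0.172
grasp_force: 0.1
```

>>> servo_tool(deltas=[[0,0,0,0,0,0],[0,0,0,0,0,0]], claw=0.16)

```text
time_s: 2.55
tool_pos: [0.4234, -0.2633, 0.0375]
eef_rot: [0.0, 0.848, 0.53, -0.0]
force: [-1.2, 0.7, 2.3]
opening: 0.16
grasp_force: 2.4
```

>>> servo_tool(deltas=[[0,0,0,0,0,0],[0,0,0,0,0,0]], claw=0.15)

```text
time_s: 2.75
tool_pos: [0.4234, -0.2633, 0.0376]
eef_rot: [0.0, 0.848, 0.53, -0.0]
force: [-1.8, 0.1, 4.5]
opening: 0.156
grasp_force: 12.6
```

>>> servo_tool(deltas=[[0,0,0,0,0,0],[0,0,0,0,0,0]], claw=0.14)

```text
time_s: 2.95
tool_pos: [0.4234, -0.2633, 0.0376]
eef_rot: [0.0, 0.848, 0.53, -0.0]
force: [-1.6, 0.2, 5.6]
opening: 0.148
grasp_force: 24.3
```

>>> servo_tool(deltas=[[0,0,0,0,0,0],[0,0,0,0,0,0],[0,0,-0.05,0,0,0],[0,0,-0.1,0,0,0],[0,0,-0.15,0,0,0],[0,0,-0.15,0,0,0]], claw=0.45)

```text
time_s: 3.55
tool_pos: [0.427, -0.266, 0.1943]
eef_rot: [0.006, 0.848, 0.53, 0.002]
force: [1.1, -0.6, -0.7]
opening: 0.449
grasp_force: 0.0
```

>>> servo_tool(deltas=[[0.207,-0.085,0,0,0,-0.114],[0.414,-0.171,0,0,0,-0.228],[0.414,-0.171,0,0,0,-0.228],[0.414,-0.171,0,0,0,-0.228],[0.414,-0.171,0,0,0,-0.228],[0.414,-0.171,0,0,0,-0.228],[0.414,-0.171,0,0,0,-0.228],[0.414,-0.171,0,0,0,-0.228]], claw=1.0)

```text
time_s: 4.35
tool_pos: [0.448, 0.1381, 0.1869]
eef_rot: [-0.0, 0.609, 0.793, -0.0]
force: [1.7, 0.2, -0.5]
opening: 0.995
grasp_force: 0.0
```

```bash
python3 - <<'E'
from h import *
from bench import ctrl
s=ctrl.get_state(); d(s,(.4515,.184,.19),15)
E
```

```text
t 4.35 pos [0.448  0.1381 0.1869] F [ 1.7  0.2 -0.5] op 0.995 grip 0.0
 shift [ 0.0434  0.0153 -0.0031] turn [-0.  0.  0.] y heading 15.0 tilt [-0.0001 -0.0001]
```

>>> servo_tool(deltas=[[0.04,0.013,0,0,0,0],[0.04,0.013,0,0,0,0],[0.04,0.013,0,0,0,0],[0.04,0.013,0,0,0,0]])

```text
time_s: 4.75
tool_pos: [0.4503, 0.1771, 0.1868]
eef_rot: [-0.0, 0.609, 0.793, -0.001]
force: [0.4, -0.7, -1.3]
opening: 1.002
grasp_force: 0.0
```

```bash
python3 - <<'E'
from h import *
from bench import ctrl
s=ctrl.get_state(); d(s,(.4515,.184,.19),15)
W=ctrl.snapshot("wrist"); T=ctrl.snapshot("top"); np.savez("w2.npz",**W)
for n,D in(("w",W),("t",T)):
    P=cloud(D); k=(np.hypot(P[...,0]-.4515,P[...,1]-.184)<.045)&(P[...,2]>.088)&(P[...,2]<.102); q=P[k]
    if len(q)>20: print(n,len(q),q[:,:2].min(0),q[:,:2].max(0),cv2.minEnclosingCircle(q[:,:2].astype(np.float32)),np.median(q[:,2]))
cv2.imwrite("pics/wt2.png",np.hstack([cv2.resize(W["img"],(400,300)),cv2.resize(T["img"],(400,300))]))
E
```

```text
t 4.75 pos [0.4503 0.1771 0.1868] F [ 0.4 -0.7 -1.3] op 1.002 grip 0.0
 shift [ 0.0064  0.003  -0.0032] turn [-0.0004  0.0002 -0.0003] y heading 14.9 tilt [-0.001  -0.0008]
w 1860 [0.42057167 0.15490201] [0.48192758 0.21609476] ((0.451371967792511, 0.18519437313079834), 0.03108053281903267) 0.09443743130514996
t 109 [0.42212431 0.15384728] [0.48024611 0.19346497] ((0.45132243633270264, 0.18320778012275696), 0.03078857995569706) 0.09471390224112453
```

View pics/wt2.png

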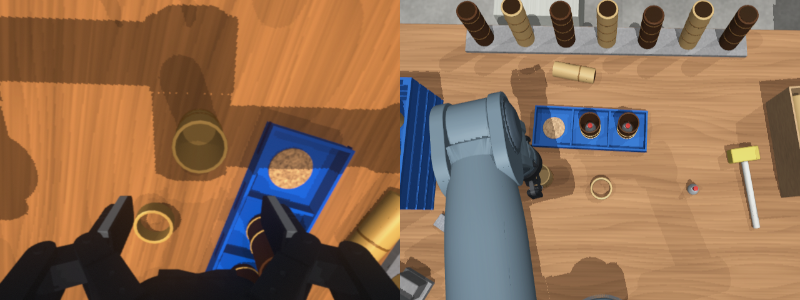

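>>> servo_tool(deltas=[[0.007,0.003,0,0,0,0],[0.007,0.003,0.03,0,0,0],[0.007,0.003,0.06,0,0,0],[0.007,0.003,0.09,0,0,0],[0.007,0.003,0.12,0,0,0],[0.007,0.003,0.142,0,0,0],[0.007,0.003,0.142,0,0,0],[0.007,0.003,0.142,0,0,0]])

```text
time_s: 5.65
tool_pos: [0.4517, 0.1853, 0.0455]
eef_rot: [-0.0, 0.609, 0.793, -0.0]
force: [0.3, -0.1, 0.3]
opening: 0.999
grasp_force: 0.0
```

>>> servo_tool(deltas=[[0,0,0,0,0,0],[0,0,0,0,0,0],[0,0,0,0,0,0]], claw=0.78)

```text
time_s: 5.95
tool_pos: [0.4526, 0.1858, 0.0464]
eef_rot: [0.001, 0.609, 0.793, 0.001]
force: [-0.5, 0.4, 0.2]
opening: 0.779
grasp_force: 0.1
```

>>> servo_tool(deltas=[[0,0,0,0,0,0],[0,0,0,0,0,0]], claw=0.74)

```text
time_s: 6.15
tool_pos: [0.4518, 0.1857, 0.0456]
eef_rot: [0.0, 0.609, 0.793, 0.0]
force: [-1.4, -0.4, 0.4]
opening: 0.739
grasp_force: 0.4
```

>>> servo_tool(deltas=[[0,0,0,0,0,0],[0,0,0,0,0,0]], claw=0.72)

```text
time_s: 6.35
tool_pos: [0.4517, 0.1856, 0.0458]
eef_rot: [0.0, 0.609, 0.793, 0.0]
force: [-2.1, 0.5, 4.4]
opening: 0.723
grasp_force: 18.3
```

>>> servo_tool(deltas=[[0,0,0,0,0,0],[0,0,0,0,0,0]], claw=0.718)

```text
time_s: 6.55
tool_pos: [0.4516, 0.1856, 0.0458]
eef_rot: [0.0, 0.609, 0.793, 0.0]
force: [-2.1, -1.6, 6.1]
opening: 0.72
grasp_force: 21.9
```

>>> servo_tool(deltas=[[0,0,-0.005,0,0,0],[0,0,-0.015,0,0,0],[0,0,-0.03,0,0,0],[0,0,-0.05,0,0,0],[0,0,-0.07,0,0,0],[0,0,-0.08,0,0,0],[0,0,-0.08,0,0,0],[0,0,-0.08,0,0,0]])

```text
time_s: 7.35
tool_pos: [0.4516, 0.1856, 0.125]
eef_rot: [0.0, 0.609, 0.793, -0.0]
force: [-0.3, 0.1, -2.1]
opening: 0.717
grasp_force: 22.4
```

```bash
python3 - <<'E'
from h import *
from bench import ctrl
s=ctrl.get_state(); d(s,(.606,.159,.125),15)
W=ctrl.snapshot("wrist"); np.savez("w3.npz",**W); S=ctrl.snapshot("scene"); cv2.imwrite("pics/w3.png",np.hstack([cv2.resize(W["img"],(400,300)),S["img"][50:350,200:600]]))
for n in("w2.npz","w3.npz"):
    W=dict(np.load(n)); P=cloud(W); i=W["img"].astype(int)
    k=((np.hypot(P[...,0]-.606,P[...,1]-.159)<.045)&(P[...,2]<.02)&(i[...,2]>i[...,0]+15)).astype(np.uint8)
    try:
        c=blob(k,(0,0,640,480)); e=cv2.fitEllipse(c); print(n,e,plane(W,*e[0],.008),np.nanmedian(P[k>0][:,2]))
    except Exception as x: print(n,x)
W=dict(np.load("w3.npz"));P=cloud(W);q=P[(np.hypot(P[...,0]-.4514,P[...,1]-.185)<.045)&(P[...,2]>.165)&(P[...,2]<.19)];print(len(q),cv2.minEnclosingCircle(q[:,:2].astype(np.float32)) if len(q) else 0,np.percentile(q[:,2],[50,98]))
E
```

```text
t 7.35 pos [0.4516 0.1856 0.125 ] F [-0.3  0.1 -2.1] op 0.717 grip 22.4
 shift [-0.0656  0.1423 -0.    ] turn [-0.  0.  0.] y heading 15.0 tilt [-0.0001 -0.0001]
w2.npz ((464.5810241699219, 269.3650817871094), (61.366676330566406, 71.23040771484375), 64.15631103515625) [0.60474946 0.1613218  0.008     ] 0.00797241631867468
w3.npz ((488.28338623046875, 308.3626403808594), (70.56419372558594, 85.38218688964844), 67.05824279785156) [0.60456833 0.16172608 0.008     ] 0.007972948509228112
12829 ((0.4512382745742798, 0.18560297787189484), 0.045061346143484116) [0.17390839 0.18775265]
```

View pics/w3.png

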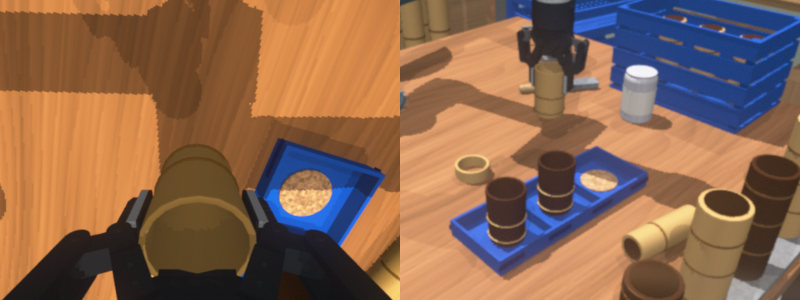

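>>> servo_tool(deltas=[[-0.016,0.035,0,0,0,0],[-0.032,0.07,0,0,0,0],[-0.048,0.106,0,0,0,0],[-0.059,0.132,0,0,0,0],[-0.064,0.142,0,0,0,0],[-0.064,0.142,0,0,0,0],[-0.064,0.142,0,0,0,0],[-0.064,0.142,0,0,0,0]])

```text
time_s: 8.25
tool_pos: [0.6039, 0.1607, 0.1246]
eef_rot: [-0.001, 0.609, 0.794, -0.001]
force: [-0.5, -0.6, -0.7]
opening: 0.721
grasp_force: 22.5
```

>>> servo_tool(deltas=[[0,0,0.015,0,0,0],[0,0,0.035,0,0,0],[0,0,0.05,0,0,0],[0,0,0.06,0,0,0],[0,0,0.065,0,0,0],[0,0,0.066,0,0,0],[0,0,0.066,0,0,0],[0,0,0.066,0,0,0]])

```text
time_s: 9.05
tool_pos: [0.6061, 0.1607, 0.0602]
eef_rot: [0.001, 0.609, 0.793, 0.001]
force: [1.0, -0.5, -1.7]
opening: 0.723
grasp_force: 22.5
```

```bash
python3 - <<'E'
from h import *
from bench import ctrl
s=ctrl.get_state(); d(s,(.6056,.1611,.0538),15)
S=ctrl.snapshot("scene"); cv2.imwrite("pics/s4.png",cv2.resize(S["img"][100:300,300:500],(600,600)))
E
```

```text
t 9.05 pos [0.6061 0.1607 0.0602] F [ 1.  -0.5 -1.7] op 0.723 grip 22.5
 shift [ 0.0005 -0.0004  0.0064] turn [0.0005 0.0001 0.    ] y heading 15.0 tilt [0.0016 0.0002]
```

View pics/s4.png

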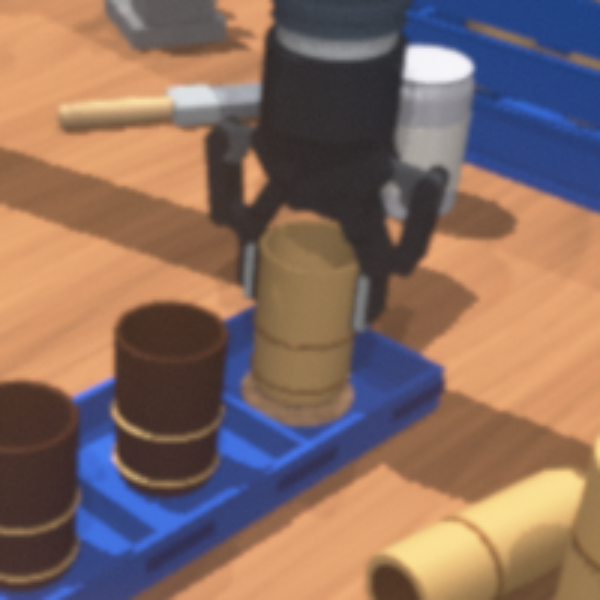

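The cup (crop 300,320) hangs upright and centred just above the cork; lowering softly.

>>> servo_tool(deltas=[[0,0,0.001,0,0,0],[0,0,0.002,0,0,0],[0,0,0.003,0,0,0],[0,0,0.004,0,0,0],[0,0,0.004,0,0,0],[0,0,0.004,0,0,0]])

```text
time_s: 9.7
tool_pos: [0.6054, 0.1605, 0.0552]
eef_rot: [-0.0, 0.609, 0.793, -0.0]
force: [-0.1, 0.1, -1.0]
opening: 0.72
grasp_force: 22.5
```

>>> servo_tool(deltas=[[0,0,0.0005,0,0,0],[0,0,0.001,0,0,0],[0,0,0.001,0,0,0],[0,0,0.001,0,0,0]])

```text
time_s: 10.1
tool_pos: [0.6054, 0.1605, 0.0543]
eef_rot: [0.0, 0.609, 0.793, -0.0]
force: [0.6, -0.3, -0.8]
opening: 0.717
grasp_force: 22.5
```

>>> servo_tool(deltas=[[0,0,0.0005,0,0,0],[0,0,0.001,0,0,0],[0,0,0.001,0,0,0],[0,0,0.001,0,0,0]])

```text
time_s: 10.5
tool_pos: [0.6055, 0.1605, 0.0539]
eef_rot: [0.0, 0.609, 0.793, 0.0]
force: [-3.3, -0.7, 5.6]
opening: 0.721
grasp_force: 22.8
```

>>> servo_tool(deltas=[[0,0,0,0,0,0],[0,0,0,0,0,0]], claw=0.76)

```text
time_s: 10.7
tool_pos: [0.6055, 0.1606, 0.053]
eef_rot: [0.0, 0.609, 0.793, 0.0]
force: [0.1, -0.3, 0.4]
opening: 0.76
grasp_force: 0.0
```

>>> servo_tool(deltas=[[0,0,0,0,0,0],[0,0,0,0,0,0],[0,0,0,0,0,0]], claw=0.95)

```text
time_s: 11.0
tool_pos: [0.6055, 0.1605, 0.0532]
eef_rot: [0.0, 0.609, 0.793, -0.0]
force: [0.3, 0.2, 0.2]
opening: 0.947
grasp_force: 0.0
```

>>> servo_tool(deltas=[[0,0,-0.02,0,0,0],[0,0,-0.05,0,0,0],[0,0,-0.08,0,0,0],[0,0,-0.11,0,0,0],[0,0,-0.14,0,0,0],[0,0,-0.15,0,0,0],[0,0,-0.15,0,0,0]])

```text
time_s: 11.7
tool_pos: [0.6067, 0.1608, 0.2048]
eef_rot: [0.001, 0.609, 0.793, 0.001]
force: [0.5, -0.5, -0.3]
opening: 0.954
grasp_force: 0.0
```

```bash
python3 - <<'E'
from h import *
from bench import ctrl
s=ctrl.get_state(); d(s,(.4225,-.264,.18),-26)
W=ctrl.snapshot("wrist"); S=ctrl.snapshot("scene"); cv2.imwrite("pics/w5.png",np.hstack([cv2.resize(W["img"],(400,300)),S["img"][50:350,200:600]]))
P=cloud(W); q=P[(np.hypot(P[...,0]-.6055,P[...,1]-.1605)<.045)&(P[...,2]>.098)&(P[...,2]<.112)];print("cup w",len(q),cv2.minEnclosingCircle(q[:,:2].astype(np.float32)),np.median(q[:,2]))
E
```

```text
t 11.7 pos [0.6067 0.1608 0.2048] F [ 0.5 -0.5 -0.3] op 0.954 grip 0.0
 shift [-0.3626 -0.288   0.0239] turn [ 0.0012 -0.0003  0.2278] y heading 15.0 tilt [0.0037 0.0005]
cup w 1551 ((0.6052411198616028, 0.15996307134628296), 0.031129857525229454) 0.10252581101257299
```

View pics/w5.png

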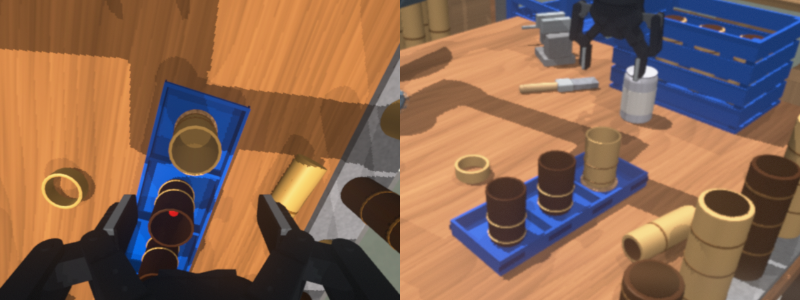

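>>> servo_tool(deltas=[[-0.18,-0.144,0,0,0,0.114],[-0.362,-0.288,0,0,0,0.228],[-0.362,-0.288,0,0,0,0.228],[-0.362,-0.288,0,0,0,0.228],[-0.362,-0.288,0,0,0,0.228],[-0.362,-0.288,0,0,0,0.228],[-0.362,-0.288,0,0,0,0.228],[-0.362,-0.288,0,0,0,0.228]], claw=0.45)

```text
time_s: 12.6
tool_pos: [0.4436, -0.2071, 0.2012]
eef_rot: [-0.002, 0.848, 0.53, -0.001]
force: [1.5, 0.3, 0.0]
opening: 0.449
grasp_force: 0.0
```

```bash
python3 - <<'E'
from h import *
from bench import ctrl
s=ctrl.get_state(); d(s,(.4225,-.264,.18),-26)
E
```

```text
t 12.6 pos [ 0.4436 -0.2071  0.2012] F [1.5 0.3 0. ] op 0.449 grip 0.0
 shift [-0.0604  0.0061  0.0211] turn [-0.0011 -0.0001 -0.0002] y heading -26.0 tilt [-0.0029  0.0018]
```

>>> servo_tool(deltas=[[-0.05,0.006,0.02,0,0,0],[-0.053,0.006,0.02,0,0,0],[-0.053,0.006,0.02,0,0,0],[-0.053,0.006,0.02,0,0,0],[-0.053,0.006,0.02,0,0,0]])

```text
time_s: 13.1
tool_pos: [0.4285, -0.255, 0.1832]
eef_rot: [-0.0, 0.848, 0.531, 0.0]
force: [0.1, 0.3, 0.8]
opening: 0.447
grasp_force: 0.0
```

```bash
python3 - <<'E'
from h import *
from bench import ctrl
s=ctrl.get_state()
W=ctrl.snapshot("wrist");T=ctrl.snapshot("top")
c=cv2.minEnclosingCircle(blob(red(W),(200,100,440,400)));p=plane(W,*c[0],.050);print(c,p)
P=cloud(W); k=P[int(c[0][1])-25:int(c[0][1])+20,int(c[0][0])-25:int(c[0][0])+25]; q=k[(k[...,2]>.01)&(k[...,2]<.06)]; print("body",cv2.minEnclosingCircle(q[:,:2].astype(np.float32)),q[:,2].max())
d(s,(p[0],p[1],.0375),-26)
E
```

```text
((313.0, 241.76922607421875), 8.470372200012207) [ 0.42203244 -0.2636289   0.05      ]
body ((0.42256808280944824, -0.2631785571575165), 0.016251593828201294) 0.05438949180184183
t 13.1 pos [ 0.4285 -0.255   0.1832] F [0.1 0.3 0.8] op 0.447 grip 0.0
 shift [-0.0106 -0.002   0.1457] turn [-0.0001 -0.0002  0.0005] y heading -25.9 tilt [-0.0002  0.0006]
```

>>> servo_tool(deltas=[[-0.01,-0.002,0,0,0,0],[-0.01,-0.002,0.04,0,0,0],[-0.01,-0.002,0.08,0,0,0],[-0.01,-0.002,0.12,0,0,0],[-0.01,-0.002,0.145,0,0,0],[-0.01,-0.002,0.146,0,0,0],[-0.01,-0.002,0.146,0,0,0]])

```text
time_s: 13.9
tool_pos: [0.4217, -0.2646, 0.0376]
eef_rot: [-0.0, 0.848, 0.53, -0.0]
force: [0.0, 0.2, -0.5]
opening: 0.451
grasp_force: 0.0
```

>>> servo_tool(deltas=[[0,0,0,0,0,0],[0,0,0,0,0,0],[0,0,0,0,0,0],[0,0,0,0,0,0]], claw=0.16)

```text
time_s: 14.3
tool_pos: [0.4224, -0.2652, 0.0385]
eef_rot: [0.001, 0.848, 0.53, 0.0]
force: [-1.0, 1.2, 2.5]
opening: 0.158
grasp_force: 2.4
```

>>> servo_tool(deltas=[[0,0,0,0,0,0],[0,0,0,0,0,0],[0,0,0,0,0,0]], claw=0.135)

```text
time_s: 14.6
tool_pos: [0.4224, -0.2653, 0.0385]
eef_rot: [0.001, 0.848, 0.53, 0.0]
force: [-1.7, 0.8, 8.2]
opening: 0.142
grasp_force: 30.2
```

>>> servo_tool(deltas=[[0,0,-0.01,0,0,0],[0,0,-0.03,0,0,0],[0,0,-0.06,0,0,0],[0,0,-0.1,0,0,0],[0,0,-0.14,0,0,0],[0,0,-0.17,0,0,0],[0,0,-0.18,0,0,0],[0,0,-0.18,0,0,0]])

```text
time_s: 15.4
tool_pos: [0.4227, -0.2653, 0.2188]
eef_rot: [0.002, 0.848, 0.53, 0.001]
force: [-0.3, 0.5, -1.3]
opening: 0.141
grasp_force: 29.7
```

```bash
python3 - <<'E'
from h import *
from bench import ctrl
s=ctrl.get_state(); d(s,(.6052,.1600,.22),15)
W=ctrl.snapshot("wrist");S=ctrl.snapshot("scene"); cv2.imwrite("pics/w6.png",np.hstack([cv2.resize(W["img"],(400,300)),S["img"][100:400,0:400]]))
E
```

```text
t 15.4 pos [ 0.4227 -0.2653  0.2188] F [-0.3  0.5 -1.3] op 0.141 grip 29.7
 shift [ 0.4622 -0.0227 -0.0017] turn [ 0.0009  0.0006 -0.228 ] y heading -26.0 tilt [ 0.0027 -0.0022]
```

View pics/w6.png

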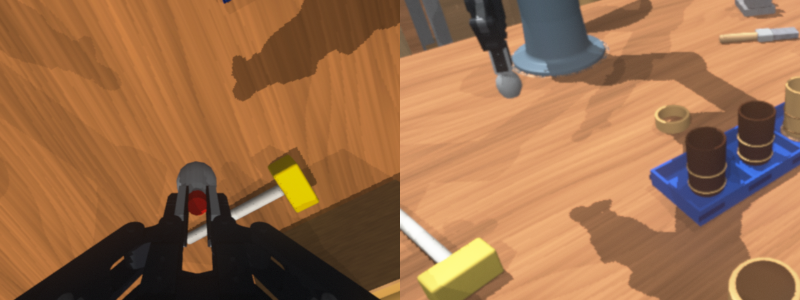

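>>> servo_tool(deltas=[[0.04,-0.002,0,0,0,-0.02],[0.23,-0.011,0,0,0,-0.114],[0.462,-0.023,0,0,0,-0.228],[0.462,-0.023,0,0,0,-0.228],[0.462,-0.023,0,0,0,-0.228],[0.462,-0.023,0,0,0,-0.228],[0.462,-0.023,0,0,0,-0.228],[0.462,-0.023,0,0,0,-0.228]])

```text
time_s: 16.3
tool_pos: [0.5745, 0.0959, 0.2146]
eef_rot: [-0.002, 0.609, 0.793, -0.002]
force: [0.9, -1.2, -0.1]
opening: 0.14
grasp_force: 29.7
```

```bash
python3 - <<'E'
from h import *
from bench import ctrl
s=ctrl.get_state(); d(s,(.6052,.1600,.22),15)
E
```

```text
t 16.3 pos [0.5745 0.0959 0.2146] F [ 0.9 -1.2 -0.1] op 0.14 grip 29.7
 shift [ 0.0539  0.0463 -0.0056] turn [-0.0014 -0.0002  0.0001] y heading 15.0 tilt [-0.0043 -0.0005]
```

>>> servo_tool(deltas=[[0.03,0.026,0,0,0,0],[0.048,0.041,0,0,0,0],[0.048,0.041,0,0,0,0],[0.048,0.041,0,0,0,0],[0.048,0.041,0,0,0,0]])

```text
time_s: 16.8
tool_pos: [0.6016, 0.1498, 0.216]
eef_rot: [-0.001, 0.609, 0.793, -0.001]
force: [-0.3, 0.1, -2.2]
opening: 0.143
grasp_force: 29.7
```

```bash
python3 - <<'E'
from h import *
from bench import ctrl
s=ctrl.get_state(); d(s,(.6052,.1600,.09),15)
W=ctrl.snapshot("wrist")
P=cloud(W); q=P[(np.hypot(P[...,0]-.6052,P[...,1]-.16)<.045)&(P[...,2]>.098)&(P[...,2]<.108)];print("rim",len(q),cv2.minEnclosingCircle(q[:,:2].astype(np.float32)))
q=P[(np.hypot(P[...,0]-.6052,P[...,1]-.16)<.045)&(P[...,2]>.18)&(P[...,2]<.212)];print("ball",len(q),cv2.minEnclosingCircle(q[:,:2].astype(np.float32)) if len(q) else 0)
E
```

```text
t 16.8 pos [0.6016 0.1498 0.216 ] F [-0.3  0.1 -2.2] op 0.143 grip 29.7
 shift [0.0089 0.0065 0.1259] turn [-0.0009  0.0001 -0.0003] y heading 14.9 tilt [-0.0028 -0.0009]
rim 1374 ((0.6052006483078003, 0.16006805002689362), 0.031036369502544403)
ball 2222 ((0.6008158922195435, 0.15167120099067688), 0.016429906710982323)
```

>>> servo_tool(deltas=[[0.008,0.006,0,0,0,0],[0.008,0.006,0,0,0,0],[0.008,0.006,0.02,0,0,0],[0.008,0.006,0.04,0,0,0],[0.008,0.006,0.04,0,0,0],[0.008,0.006,0.04,0,0,0]])

```text
time_s: 17.45
tool_pos: [0.606, 0.16, 0.1774]
eef_rot: [-0.0, 0.609, 0.793, -0.0]
force: [0.6, 0.5, -0.4]
opening: 0.143
grasp_force: 29.7
```

```bash
python3 - <<'E'
from h import *
from bench import ctrl
s=ctrl.get_state(); d(s,(.6052,.1600,.092),15)
S=ctrl.snapshot("scene"); cv2.imwrite("pics/s7.png",cv2.resize(S["img"][90:290,300:500],(600,600)))
E
```

```text
t 17.45 pos [0.606  0.16   0.1774] F [ 0.6  0.5 -0.4] op 0.143 grip 29.7
 shift [ 0.0002 -0.0007  0.0854] turn [-0.0003  0.     -0.    ] y heading 15.0 tilt [-0.0009 -0.0002]
```

View pics/s7.png

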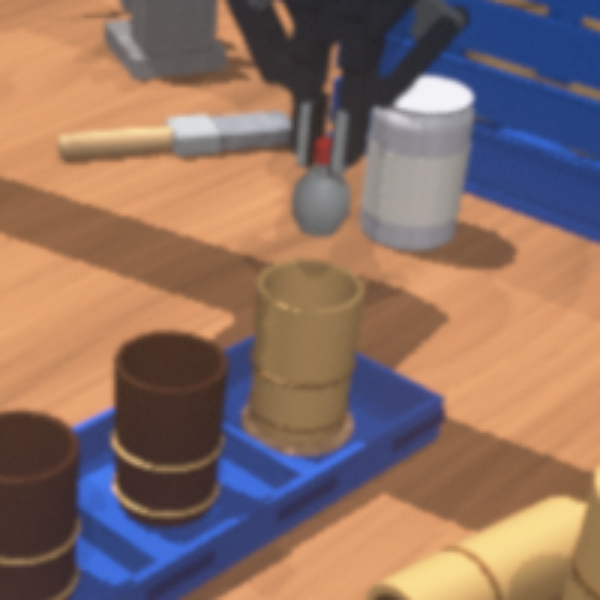

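```bash
python3 - <<'E'
from h import *
from bench import ctrl
S=ctrl.snapshot("scene");P=cloud(S)
print(plane(S,407,156.7,.157), "rim",plane(S,300+310/3,90+290/3,.103))
for lo,hi,n in((.142,.17,"ball"),(.095,.106,"rim")):
    q=P[(np.hypot(P[...,0]-.6052,P[...,1]-.16)<.04)&(P[...,2]>lo)&(P[...,2]<hi)];print(n,len(q),q[:,:2].min(0),q[:,:2].max(0),cv2.minEnclosingCircle(q[:,:2].astype(np.float32)))
E
```

```text
[0.60643885 0.15845513 0.157     ] rim [0.6093304  0.15308476 0.103     ]
ball 285 [0.59170497 0.14335276] [0.62260358 0.17017564] ((0.6067083477973938, 0.15885180234909058), 0.01639416255056858)
rim 348 [0.57314408 0.12704168] [0.63575785 0.19062339] ((0.603969156742096, 0.15900343656539917), 0.033142901957035065)
```

>>> servo_tool(deltas=[[0,-0.001,0.015,0,0,0],[0,-0.001,0.03,0,0,0],[0,-0.001,0.045,0,0,0],[0,-0.001,0.06,0,0,0],[0,-0.001,0.07,0,0,0],[0,-0.001,0.07,0,0,0]])

```text
time_s: 18.15
tool_pos: [0.6048, 0.1598, 0.1065]
eef_rot: [-0.001, 0.609, 0.793, -0.001]
force: [-0.3, -0.6, -1.6]
opening: 0.145
grasp_force: 29.7
```

>>> servo_tool(deltas=[[0,0,0.006,0,0,0],[0,0,0.012,0,0,0],[0,0,0.012,0,0,0]])

```text
time_s: 18.45
tool_pos: [0.6051, 0.1598, 0.0948]
eef_rot: [-0.0, 0.609, 0.793, -0.0]
force: [-0.3, 0.3, -0.8]
opening: 0.143
grasp_force: 29.7
```

>>> servo_tool(deltas=[[0,0,0,0,0,0],[0,0,0,0,0,0],[0,0,0,0,0,0],[0,0,0,0,0,0]], claw=0.2)

```text
time_s: 18.85
tool_pos: [0.6056, 0.1599, 0.0956]
eef_rot: [0.0, 0.609, 0.793, 0.0]
force: [-0.8, -0.5, -0.6]
opening: 0.199
grasp_force: 0.0
```

Released; retreat straight up, then check.

>>> servo_tool(deltas=[[0,0,-0.015,0,0,0],[0,0,-0.04,0,0,0],[0,0,-0.08,0,0,0],[0,0,-0.12,0,0,0],[0,0,-0.14,0,0,0],[0,0,-0.14,0,0,0]])

```text
time_s: 19.45
tool_pos: [0.6077, 0.1603, 0.2397]
eef_rot: [0.003, 0.609, 0.793, 0.003]
force: [0.1, 0.4, -0.4]
opening: 0.2
grasp_force: 0.0
```

>>> servo_tool(deltas=[[0,-0.06,0,0,0,0],[0,-0.12,0,0,0,0],[0,-0.14,0,0,0,0],[0,-0.14,0,0,0,0],[0,-0.14,0,0,0,0]])

```text
time_s: 19.95
tool_pos: [0.4687, 0.1235, 0.2342]
eef_rot: [-0.001, 0.609, 0.793, -0.001]
force: [0.7, 0.8, -0.1]
opening: 0.2
grasp_force: 0.0
```

```bash
python3 - <<'E'
from h import *
from bench import ctrl
T=ctrl.snapshot("top");S=ctrl.snapshot("scene"); W=ctrl.snapshot("wrist")
cv2.imwrite("pics/f8.png",np.hstack([cv2.resize(T["img"][150:260,200:410],(400,210)),S["img"][100:310,200:600]]))
for D,n in((T,"top"),(S,"scene"),(W,"wrist")):
    P=cloud(D); q=P[(np.hypot(P[...,0]-.6052,P[...,1]-.16)<.045)&(P[...,2]>.095)&(P[...,2]<.108)]
    if len(q): print(n,len(q),cv2.minEnclosingCircle(q[:,:2].astype(np.float32)),np.median(q[:,2]))
    q=P[(np.hypot(P[...,0]-.6052,P[...,1]-.16)<.022)&(red(D)>0)]
    if len(q): print(n,"knob",np.median(q,0))
P=cloud(T)
for c in((.602,.0455),(.603,-.066)):
    q=P[(np.hypot(P[...,0]-c[0],P[...,1]-c[1])<.045)&(P[...,2]>.09)&(P[...,2]<.11)]; print(cv2.minEnclosingCircle(q[:,:2].astype(np.float32)))
E
```

```text
top 86 ((0.604252815246582, 0.14148612320423126), 0.02558615803718567) 0.10254498293745862
scene 345 ((0.6045211553573608, 0.15726768970489502), 0.032921869307756424) 0.10032679469248312
wrist 1721 ((0.605247974395752, 0.1599220633506775), 0.03159495070576668) 0.10210832525304253
wrist knob [0.60281911 0.1606911  0.06608212]
((0.6020590662956238, 0.045730967074632645), 0.03124312497675419)
((0.6030932664871216, -0.06550901383161545), 0.03115510754287243)
```

View pics/f8.png

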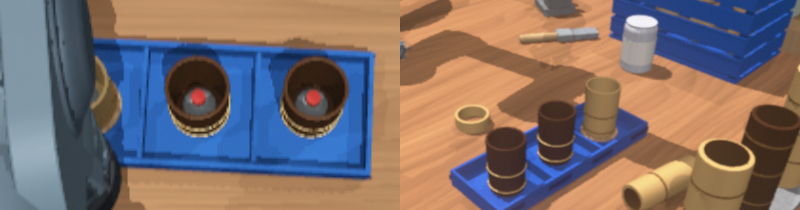

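The pale cup stands upright at (0.605, 0.160) on the cork. The infuser's knob is inside it at z = 0.066, and the two dark cups haven't moved. Handing in.

```bash
python3 -c "
from bench import ctrl
print(ctrl.sign_off())"
```

```text
the job is handed in; nothing more can be done
None
```

The pale cup is standing upright on the middle of the cork disc with the steel infuser inside it, the two dark cups are where they were, and the job was handed in at about 20 s; the highest grip force read on the cup was about 23 N.

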